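# Lock a gas cell in its bench fixture with a wedge

## Task

Lock the steel gas cell in the bench fixture: slide the loose wedge along the plate, thin end first, into the slot between the cell and the sloped fence and let go of it, then take the mallet by its handle and tap the wedge's thick end with the head until the cell is clamped tight against its side stop. Tap gently, with no more force than it takes: the cell's window cracks if it is squeezed too hard. Then stand the mallet back on the bench on its head, clear of the fixture, and leave the things lying around alone.

Things in the scene. Friction and masses are not known exactly. Their poses are not given: they have to be found in the camera images.
- fixture: Fixed aluminium plate, 225 x 190 mm, top 20 mm above the bench. Origin on the bench; the plate spans x -135 to 90, y -95 to 95 mm. x: the wedge's driving direction, away from the robot; y: left. The cell stands in the middle, the fence left of it, a side stop (40 mm high) right of it, a low end stop (22 mm high, face at x = 35 mm) beyond it. Oiled metal: friction about 0.3, varying by a fifth.
- slot_mouth (a point): Near end of the slot between cell and fence, on the plate, at x = -40, y = 34, z = 20 mm of the fixture. The fence is fixed, 30 mm high; its sloped face (1 in 7) lies at y = 43.3 mm here and at y = 31.1 mm at x = 45 mm (fixture frame), so the slot narrows along x. The plate goes on 95 mm before the mouth.
- cell: Gas cell: loose steel block 70 (x) x 50 (y) x 50 mm high, about 0.8 kg, window flange on top (58 mm), tube stubs at the far end. Origin: centre of its underside. It stands loose, 0.5 to 5.5 mm short of the side stop (set by hand, place not given; hard rubber behind its jaw) and up to 1.5 mm short of the end stop. Tight: the wedge, let go, bears on it with 12 N or more. Over 30 N the window cracks.
- wedge: Dark steel wedge, 126 mm long (x), 24 mm high, 6 mm thick at the thin end (x = 63 mm), 24 mm at the thick end (x = -63), 0.3 kg, loose on the bench, the right side down. Origin on its underside, midway. Straight face (to the cell) at y = -8 mm; sloped face (to the fence), 1 in 7, on +y: at y = -2 mm at the thin end, 7 midway, 16 at the thick end.
- wedge_tip (a point): Middle of the wedge's thin end face. First snug in the slot it is -15 to 65 mm beyond the fixture's origin along the fixture's x, as the cell happens to stand; locked, 25 to 75 mm.
- wedge_tail (a point): Middle of the wedge's thick end face (24 x 24 mm), where the mallet strikes. A push of about 0.8 to 1.2 times the wanted squeeze on the cell drives it, as the friction is, and the wedge holds by itself what it has gained.
- mallet: Stubby mallet, about 0.4 kg, standing on its head on the bench, handle up. Head: bar 34 x 34 mm, 86 mm long along x, a flat rubber striking face at each end (x = -43 and 43 mm). Handle upright on its middle, wood, 22 (x) by 28 mm (y), top 124 mm above the bench. Origin: centre of the underside.
- mallet_grip (a point): On the handle's axis, 90 mm above the mallet's underside: best gripped here from above, firmly, jaws closing along the head (x).
- packer: Not to be touched: plain parallel steel bar, 100 x 16 x 24 mm, not a wedge.
- spanner: Not to be touched: open-end spanner lying flat, 170 mm.
- jar: Not to be touched: small amber glass jar, 54 mm wide, 75 mm high.
- clampring: Not to be touched: aluminium clamp ring, 54 mm across, 14 mm high.
- timer: Not to be touched: white lab timer, 55 x 75 x 22 mm.
- fitting: Not to be touched: brass tube fitting, 22 mm wide, 38 mm high.
- flange: Not to be touched: steel flange with a short pipe, 40 mm wide, 42 mm high.
Not all that is in view belongs to the job. What is shaped like the mallet but blue or purple is not meant. What is shaped like the wedge but green is not meant.

How it is judged:
On the way, in this order (a step that is already met when the one before it is completed fails the run):
1. the wedge lies in the slot on the plate, thin end first, at least 10 mm inside the mouth, and has been let go (x of wedge_tip in the frame of fixture above -0.03 m and x of wedge_tail in the frame of fixture below -0.045 m and y of wedge_tip in the frame of fixture between 0.016 and 0.045 m and z of each of wedge_tip, wedge_tail in the frame of fixture below 0.04 m and angle between the x axis of wedge and the x axis of fixture, either way round below 0.2 rad and contact force between the fingers and wedge below 0.1 N), for 0.2 s.
2. the mallet taps the wedge (contact force between mallet and wedge above 5 N).
At the end, for the whole second after the job is handed in: The wedge lies flat in the slot, thin end first, bearing on the cell with 12 N or more with nothing pushing; the cell is square in the fixture and upright within 0.05 rad; the mallet stands upright on its head on the bench, clear of fixture and wedge; all at rest (contact force between wedge and cell above 12 N and x of wedge_tip in the frame of fixture above 0.01 m and x of wedge_tail in the frame of fixture below -0.05 m and y of wedge_tip in the frame of fixture above 0.016 m and z of each of wedge_tip, wedge_tail in the frame of fixture below 0.037 m and angle between the x axis of cell and the x axis of fixture, either way round below 0.05 rad and angle between cell's own z axis and vertical below 0.05 rad and linear speed of each of wedge, cell, mallet below 0.01 m/s and height (world z) of mallet below 0.008 m and angle between mallet's own z axis and vertical below 0.1 rad and contact force between mallet and fixture below 0.1 N and contact force between mallet and wedge below 0.1 N); the robot touches nothing.
It fails at once if the wedge squeezes the cell with more than 30 N (its window cracks) (contact force between wedge and cell above 30 N).
It fails at once if a thing lying around is moved by more than 15 mm (distance of any of packer, spanner, jar, clampring, timer, fitting, flange from where it was at the start of the episode above 0.015 m).
It also fails if it takes over 67 s, if anything falls off the work surface, if the arm or the gripper's body presses on something with over 40 N, if the wrist force passes 120 N, or if a joint passes its speed limit or range.

## Robot

A 6-joint arm with a two-finger parallel gripper is mounted at the origin on the work surface. World frame = base frame: x ahead of the robot, y to its left, z up, the work surface at z = 0. Lengths are in m, angles in rad, forces in N, time in s.
With the tool pointing down it reaches from about 0.275 to 1 m from the base axis. Payload 8.4 kg.
Tool frame: the origin (TCP) lies on the centre line of the jaws, within the pads' length; the fingertips stand 17 mm ahead of it and the grasp point (between the pads) lies 2 mm behind it (bot.tcp_to_tips is the y of the fingertips in the tool frame, in m); y points along the fingers, z is the direction in which the jaws open and shut, and the axes are right-handed (so a half turn about y gives the same grasp; the last joint's range is limited). The gripper opens to 85 mm and grips with 20 to 120 N. Pads are 22 mm wide; open, the fingers measure 114 mm over their backs; the gripper's body (76 mm by 85 mm) begins 54 mm behind the grasp point. The pads swing forward as they close: fully open they stand 13 mm farther back than shut.
Start: joints at [-1.32, 0.353, 1.633, -0, 1.155, -0.002], TCP at [0.156, -0.605, 0.248] pointing down, gripper open.
Joint ranges: [-2.63, 2.63], [-0.92, 2.1], [0.06, 2.66], [-1.3, 4.44], [0, 2.69], [-3.02, 3.02]. Speed limits (rad/s): [2.22, 2.22, 2.79, 3.14, 3.14, 3.14].

## Interface

Orientations are given as a unit quaternion [x, y, z, w].
In Python, from workcell import bot, hand, kinematics, get_obs, vision, hand_in gives the robot as it stands. The module is installed in compiled form; this text tells all that it offers. Calls block until the motion is done:
- bot.reach(position, orientation): joint-space move of the TCP to a pose.
- bot.servo_line(position, ori=None, velocity=0.15): straight line of the TCP; ori=None keeps the orientation; velocity is the mean speed in m/s.
- bot.goto_joints(angles): joint-space move.
- hand.move_gripper(opening, strength=None): finger opening in m; strength is the grip in N (None keeps the last); returns when the fingers have stopped.
- bot.dwell(seconds).
- kinematics.solve_ik(position, orientation): joint angles nearest the present ones, or None.
- get_obs(): the state.
- vision.read_camera(name): name is "side" or "top"; returns a dict with "frame" (480x640x3 uint8, red, green, blue), "intrinsics" (3x3 intrinsics, pixels), "dist" ([k1, k2, p1, p2, k3] as OpenCV has them; the pictures are not rectified), "view" (4x4, takes a point from world to camera coordinates). Camera axes: x right, y down, z forward; pixel columns grow to the right and rows downward; lengths in m; the calibration is good to about 2 mm. A picture is of the moment at which its call begins. There is no depth.
A pose or a line that the arm cannot do raises bot.IKError and nothing moves.
- hand_in(): hands the job in, once; it reports no verdict.
The state is a dict: "time_s": time; "joint_pos": joint angles; "joint_vel": joint speeds; "joint_efforts": joint torques, N m; "position": TCP position; "orientation": TCP orientation; "wrist_force": force on the tool from outside, world axes, zero at the start; "ft_torque": the same for the moment, N m; "gripper_width": finger opening in m.
Only numpy, scipy, OpenCV 4.12 (cv2) and the standard library are available. Lean on these libraries where they do the work, as an engineer would, in place of code of your own. Each camera call takes 0.05 s, during which the arm holds its last target. There are 200 camera calls.

## Working session

There is one attempt and no reset: what is moved stays moved. The work goes in short steps, each a Python script; the robot and the scene stay as the last script left them, time stands still between calls to the robot, and variables do not carry over. Pictures are saved under pics/ and viewed, on a budget of 10 in all, crops included, one or two more only if the job needs it, and the job is handed in when it is done.

```bash
mkdir -p pics; ls; python3 - <<'E'
from workcell import *
import cv2,numpy as np,pickle
d={}
for n in("top","side"):
    c=vision.read_camera(n);d[n]=c
    cv2.imwrite(f"pics/{n}0.png",c["frame"][:,:,::-1]);print(n,c["intrinsics"].tolist(),c["dist"],np.round(c["view"],4).tolist())
pickle.dump(d,open("cams.pkl","wb"))
print(get_obs())
E
```

```text
pics
top [[495.60965181649806, 0.0, 317.7042800744274], [0.0, 495.60965181649806, 233.1703382516571], [0.0, 0.0, 1.0]] [-0.02720204  0.          0.          0.          0.        ] [[-0.0213, -0.9998, 0.0016, -0.0067], [-0.9901, 0.0208, -0.1385, 0.464], [0.1384, -0.0045, -0.9904, 1.1394], [0.0, 0.0, 0.0, 1.0]]
side [[460.6541422554447, 0.0, 318.4490777081981], [0.0, 460.6541422554447, 235.19800750804075], [0.0, 0.0, 1.0]] [-0.0616507  0.         0.         0.         0.       ] [[-0.9782, -0.2064, -0.0226, 0.451], [-0.1106, 0.6101, -0.7846, 0.1047], [0.1758, -0.765, -0.6196, 0.992], [0.0, 0.0, 0.0, 1.0]]
{'time_s': 0.1, 'joint_pos': array([-1.32044201e+00,  3.53571945e-01,  1.63405410e+00,  1.07685356e-07,
        1.15521862e+00, -2.39591232e-03]), 'joint_vel': array([-0.00040894, -0.00153617, -0.00228766, -0.00026635, -0.00021521,
       -0.00168691]), 'joint_efforts': array([ 4.03246977e-04, -6.06358194e+01, -3.42818999e+01,  9.60953889e-05,
        3.93227252e-03, -6.80034162e-06]), 'position': array([ 0.15619359, -0.60474608,  0.24764351]), 'orientation': array([-0.0891777 ,  0.70190693, -0.70102841,  0.08906829]), 'wrist_force': array([0.24966493, 0.83750737, 0.77289829]), 'ft_torque': array([-0.03323982, -0.00856736,  0.00217048]), 'gripper_width': 0.08536641362998929}
```

View pics/top0.png

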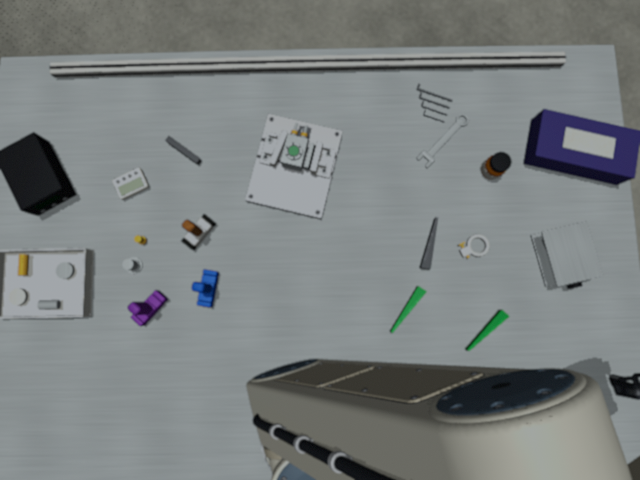

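View pics/side0.png

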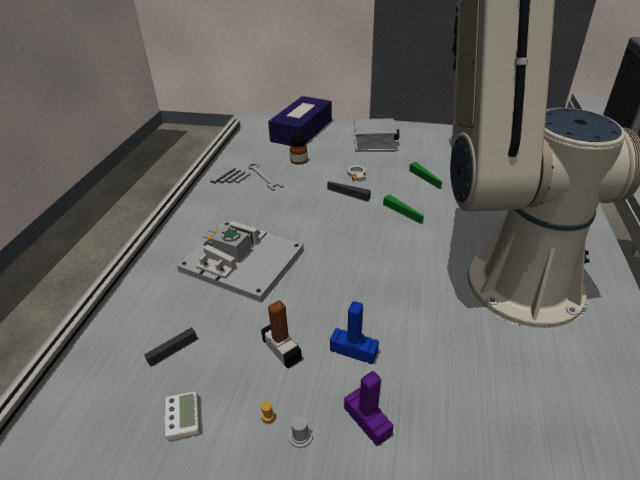

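Top view: fixture corners are near (271,114), (342,130), (322,217), (247,202). The wedge is near (430,243), thin end up, the mallet near (198,231) and the packer at (183,150). The side view agrees. I'll zoom in on the fixture, wedge and mallet.

```bash
python3 - <<'E'
import cv2,numpy as np,pickle
f=pickle.load(open("cams.pkl","rb"))["top"]["frame"][:,:,::-1]
def crop(x0,y0,w,h,s,step=10):
    c=cv2.resize(f[y0:y0+h,x0:x0+w],None,fx=s,fy=s,interpolation=cv2.INTER_CUBIC)
    for x in range((x0//step+1)*step,x0+w,step):
        cv2.line(c,((x-x0)*s+s//2,0),((x-x0)*s+s//2,6),(0,0,255),1);cv2.putText(c,str(x),((x-x0)*s-8,16),0,.35,(0,0,255),1)
    for y in range((y0//step+1)*step,y0+h,step):
        cv2.line(c,(0,(y-y0)*s+s//2),(6,(y-y0)*s+s//2),(0,0,255),1);cv2.putText(c,str(y),(8,(y-y0)*s+6),0,.35,(0,0,255),1)
    return c
o=np.zeros((600,800,3),np.uint8)
a=crop(243,108,104,114,5);o[:a.shape[0],:a.shape[1]]=a
b=crop(412,212,36,62,5);o[:b.shape[0],525:525+b.shape[1]]=b
b=crop(175,208,45,45,6);o[315:315+b.shape[0],525:525+b.shape[1]]=b
cv2.imwrite("pics/crop1.png",o)
E
```

```text
(no output)
```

View pics/crop1.png

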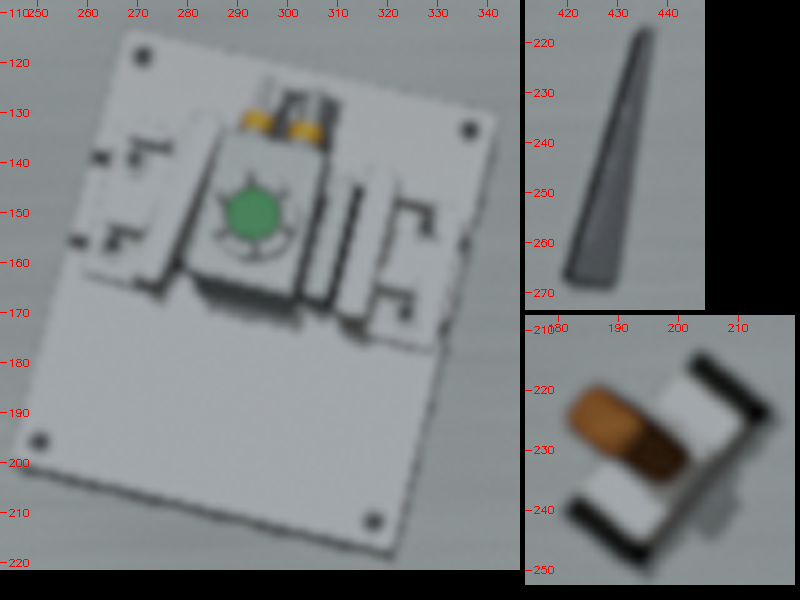

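Fitting poses from the clicked corners (plane by plane), then checking by overlay.

```bash
cat > h.py <<'E'
import cv2,numpy as np,pickle
from scipy.optimize import least_squares
from scipy.spatial.transform import Rotation as R
def proj(c,P):
    V=np.array(c["view"]);return cv2.projectPoints(np.array(P,float).reshape(-1,3),cv2.Rodrigues(V[:3,:3])[0],V[:3,3],np.array(c["intrinsics"]),np.array(c["dist"]))[0][:,0]
def w(p,P):
    P=np.atleast_2d(np.array(P,float));q=P.copy();c,s=np.cos(p[2]),np.sin(p[2])
    q[:,0]=p[0]+c*P[:,0]-s*P[:,1];q[:,1]=p[1]+s*P[:,0]+c*P[:,1];return q
def fit(obs,p0): # obs: list of (cam, local pts, pixels)
    f=lambda p:np.concatenate([(proj(c,w(p,L))-np.array(U)).ravel() for c,L,U in obs])
    r=least_squares(f,p0);return r.x,np.round(r.fun.reshape(-1,2),1).tolist()
def quat(yaw,half=0): # tool down, jaws (z) along world heading yaw
    z=np.array([np.cos(yaw),np.sin(yaw),0.]);y=np.array([0,0,-1.])
    return R.from_matrix(np.column_stack([np.cross(y,z),y,z])).as_quat()
def prism(poly,z0,z1): return [[x,y,z] for z in(z0,z1) for x,y in poly]
WP=[(.063,-.008),(.063,-.002),(-.063,.016),(-.063,-.008)]
E
python3 - <<'E'
from h import *
d=pickle.load(open("cams.pkl","rb"));t,s=d["top"],d["side"]
k=lambda u,ox,oy,x0,y0,s:[[x0+(a-ox)/s-.5,y0+(b-oy)/s-.5] for a,b in u]
F=[[.09,.095,.02],[.09,-.095,.02],[-.135,-.095,.02],[-.135,.095,.02]]
fx,r=fit([(t,F,k([(130,30),(497,117),(393,550),(20,465)],0,0,243,108,5))],[.5,.05,-.1]);print("fix",fx,r)
W=[[x,y,.024] for x,y in WP]
wd,r=fit([(t,W,k([(654,28),(638,28),(566,273),(615,288)],525,0,412,212,5))],[.4,-.25,-.1]);print("wedge",wd,r)
M=[[.043,.017,.034],[.043,-.017,.034],[-.043,-.017,.034],[-.043,.017,.034]]
ml,r=fit([(t,M,k([(703,350),(770,412),(640,570),(567,510)],525,315,175,208,6))],[.4,.25,-.7]);print("mal",ml,r)
pickle.dump((fx,wd,ml),open("p.pkl","wb"))
def draw(c,p,pts,im,col):
    n=len(pts)//2;q=proj(c,w(p,pts))*4+1.5
    for i in range(n):
        for a,b in((i,(i+1)%n),(n+i,n+(i+1)%n),(i,n+i)): cv2.line(im,tuple(np.int32(q[a]*4)),tuple(np.int32(q[b]*4)),col,1,cv2.LINE_AA,2)
rect=lambda a,b,c,d:[(a,c),(b,c),(b,d),(a,d)]
big={}
for n in d:
    im=cv2.resize(d[n]["frame"][:,:,::-1].copy(),None,fx=4,fy=4,interpolation=cv2.INTER_CUBIC);c=d[n]
    draw(c,fx,prism(rect(-.135,.09,-.095,.095),0,.02),im,(0,0,255))
    draw(c,fx,prism([(-.04,.0433),(.045,.0311),(.045,.0312),(-.04,.0434)],.02,.05),im,(255,0,255))
    draw(c,wd,prism(WP,0,.024),im,(0,255,255))
    draw(c,ml,prism(rect(-.043,.043,-.017,.017),0,.034),im,(0,255,0))
    draw(c,ml,prism(rect(-.011,.011,-.014,.014),.034,.124),im,(255,255,0));big[n]=im
def cr(n,x,y,wd,h):return big[n][y*4:(y+h)*4,x*4:(x+wd)*4]
o=np.zeros((600,800,3),np.uint8)
for (n,x,y,a,b),(ox,oy) in zip([("top",243,108,104,75),("top",412,212,36,62),("top",172,208,50,45),("side",178,218,128,72),("side",255,295,50,72)],[(0,0),(420,0),(580,0),(0,305),(520,305)]):
    q=cr(n,x,y,a,b);o[oy:oy+q.shape[0],ox:ox+q.shape[1]]=q
q=cr("side",322,178,52,26);o[190:190+q.shape[0],580:580+q.shape[1]]=q
cv2.imwrite("pics/ov.png",o)
E
```

```text
fix [ 0.65629032  0.03072683 -0.252221  ] [[-0.5, 0.1], [0.9, -0.5], [0.9, 0.6], [-1.2, -0.2]]
wedge [ 0.43779098 -0.28319232 -0.19745294] [[-0.2, -0.1], [0.5, -0.5], [-0.2, 0.9], [-0.0, -0.3]]
mal [ 0.4729864   0.26476057 -0.69854958] [[0.9, -0.0], [0.6, -1.5], [-1.4, 0.3], [-0.1, 1.3]]
```

View pics/ov.png

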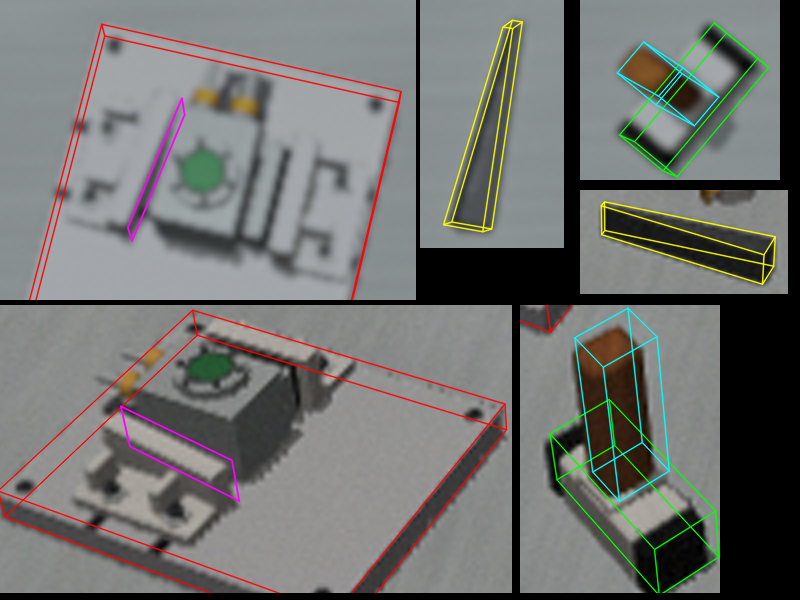

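Fixture and wedge overlays match in both views. The mallet's is off by a few mm, so I'll take an enlarged look at it.

```bash
python3 - <<'E'
from h import *
d=pickle.load(open("cams.pkl","rb"))
o=np.zeros((600,800,3),np.uint8)
a=cv2.resize(d["top"]["frame"][208:253,175:220,::-1],None,fx=8,fy=8,interpolation=cv2.INTER_NEAREST);o[:360,:360]=a
a=cv2.resize(d["side"]["frame"][297:369,257:307,::-1],None,fx=8,fy=8,interpolation=cv2.INTER_NEAREST);o[:576,380:780]=a
cv2.imwrite("pics/mal.png",o)
E
```

```text
(no output)
```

View pics/mal.png

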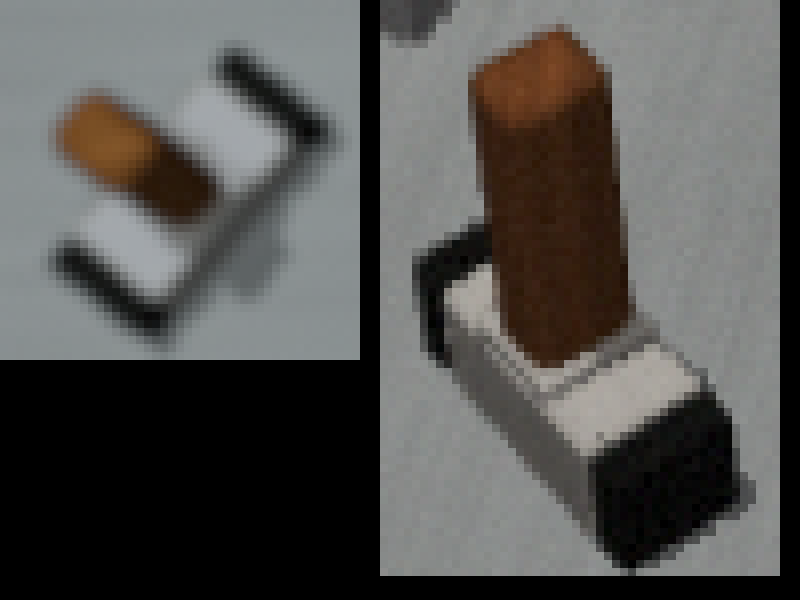

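```bash
python3 - <<'E'
from h import *
d=pickle.load(open("cams.pkl","rb"));t,s=d["top"],d["side"]
T=lambda u:[[175+a/8-.5,208+b/8-.5] for a,b in u]
S=lambda u:[[257+(a-380)/8-.5,297+b/8-.5] for a,b in u]
obT=(t,[[.043,.017,.034],[-.043,.017,.034],[.043,-.017,.034],[-.043,-.017,.034],[0,0,.124]],T([(230,50),(60,255),(318,128),(152,322),(108,143)]))
obS=(s,[[-.043,.017,.034],[-.043,-.017,.034],[.043,.017,.034],[-.043,.017,0],[-.043,-.017,0],[.043,.017,0],[0,0,.124]],S([(595,458),(727,393),(413,260),(628,570),(745,488),(440,362),(540,78)]))
for o in([obT],[obS],[obT,obS]):
    m,r=fit(o,[.47,.26,-.7]);print(m,r)
fx,wd,_=pickle.load(open("p.pkl","rb"));pickle.dump((fx,wd,m),open("p.pkl","wb"))
# coarse wedge check via silhouette in side view
g=cv2.cvtColor(s["frame"],cv2.COLOR_RGB2GRAY);mk=(g[178:205,322:375]<75).astype(np.uint8)
from workcell import kinematics
print(proj(s,w(wd,prism(WP,0,.024))).round().tolist())
ys,xs=np.nonzero(mk);print(xs.min()+322,xs.max()+322,ys.min()+178,ys.max()+178,xs.mean()+322,ys.mean()+178)
h=cv2.fillConvexPoly(np.zeros((480,640),np.uint8),cv2.convexHull(np.int32(proj(s,w(wd,prism(WP,0,.024))).round())),1);ys,xs=np.nonzero(h);print(xs.mean(),ys.mean())
for p in(wd,m):
  for yy in (p[2],p[2]+np.pi/2,p[2]-np.pi/2,p[2]+np.pi): print(yy,kinematics.solve_ik([p[0],p[1],.15],quat(yy)))
E
```

```text
[ 0.47448756  0.26603171 -0.69453109] [[1.2, -1.1], [-1.1, 1.3], [1.1, -2.0], [-1.7, 1.9], [0.4, -0.2]]
[ 0.47649334  0.26781878 -0.69229352] [[2.6, 2.9], [1.4, 1.3], [-0.9, -1.2], [-0.3, 0.4], [-0.0, 1.0], [-2.5, -2.5], [-0.4, -2.7]]
[ 0.47588823  0.26717208 -0.69850097] [[0.8, -1.6], [-1.6, 0.7], [0.7, -2.5], [-2.2, 1.3], [-0.1, -0.8], [2.8, 2.7], [1.7, 1.2], [-0.5, -1.6], [-0.0, 0.2], [0.3, 0.8], [-2.0, -2.8], [-0.0, -2.9]]
[[328.0, 188.0], [327.0, 189.0], [367.0, 201.0], [370.0, 197.0], [328.0, 180.0], [327.0, 181.0], [368.0, 194.0], [370.0, 189.0]]
328 370 178 200 350.0390804597701 190.35862068965517
349.35 190.025
-0.1974529409491274 [-5.77046127e-01  3.15050885e-01  1.94191648e+00 -4.44089210e-16
  8.84625284e-01 -3.79593186e-01]
1.373343385845769 [-5.77046127e-01  3.15050885e-01  1.94191648e+00 -4.44089210e-16
  8.84625284e-01 -1.95038951e+00]
-1.768249267744024 [-5.77046127e-01  3.15050885e-01  1.94191648e+00 -4.44089210e-16
  8.84625284e-01  1.19120314e+00]
2.944139712640666 [-5.77046127e-01  3.15050885e-01  1.94191648e+00 -4.44089210e-16
  8.84625284e-01  2.76199947e+00]
-0.6985009714833946 [ 5.08818446e-01  3.48610358e-01  1.89053797e+00 -4.44089210e-16
  9.02444323e-01  1.20731942e+00]
0.8722953553115019 [ 5.08818446e-01  3.48610358e-01  1.89053797e+00 -4.44089210e-16
  9.02444323e-01 -3.63476910e-01]
-2.2692972982782913 [ 5.08818446e-01  3.48610358e-01  1.89053797e+00 -4.44089210e-16
  9.02444323e-01  2.77811574e+00]
2.4430916821063984 [ 5.08818446e-01  3.48610358e-01  1.89053797e+00 -4.44089210e-16
  9.02444323e-01 -1.93427324e+00]
```

```bash
cat >> h.py <<'E'
fx,wd,ml=pickle.load(open("p.pkl","rb"))
def toF(P): # world -> fixture
    P=np.atleast_2d(P);dx=P[:,:2]-fx[:2];c,s=np.cos(fx[2]),np.sin(fx[2]);return np.column_stack([c*dx[:,0]+s*dx[:,1],-s*dx[:,0]+c*dx[:,1],P[:,2]])
def st(tag=""):
    from workcell import get_obs
    o=get_obs();c,s=np.cos(fx[2]),np.sin(fx[2]);f=o["wrist_force"]
    F=np.array([c*f[0]+s*f[1],-s*f[0]+c*f[1],f[2]]);print(tag,"t%.2f"%o["time_s"],"fix",(toF(o["position"])[0]*1e3).round(1),"F",F.round(2),"grip %.4f"%o["gripper_width"]);return o,F
E
python3 - <<'E'
from h import *
from workcell import *
t=pickle.load(open("cams.pkl","rb"))["top"]
k=[[243+a/5-.5,108+b/5-.5] for a,b in [(222,128),(328,152),(298,298),(185,263)]]
cl,r=fit([(t,[[.035,.025,.07],[.035,-.025,.07],[-.035,-.025,.07],[-.035,.025,.07]],k)],[.65,.03,-.25])
print("cell in fixture",toF([[*cl[:2],0]])*1e3,cl[2]-fx[2],r)
g=w(wd,[[-.048,.0029,.019]])[0];q=quat(wd[2]-np.pi/2)
hand.move_gripper(.05,40)
bot.reach(g+[0,0,.10],q);st()
bot.servo_line(g,velocity=.1);st()
hand.move_gripper(0.0,60);st("grip")
bot.servo_line(g+[0,0,.06],velocity=.12);o,_=st()
c=vision.read_camera("side");cv2.imwrite("pics/g.png",cv2.resize(c["frame"][120:270,270:470,::-1],None,fx=4,fy=4))
E
```

```text
cell in fixture [[0.39742079 4.15267878 0.        ]] -0.005909496429582883 [[0.6, 0.0], [-0.0, 0.0], [-1.2, -1.1], [0.7, 1.0]]
 t2.12 fix [-180.8 -358.9  119.3] F [-0.57  0.39  0.9 ] grip 0.0500
 t3.27 fix [-181.  -358.4   19.4] F [ 1.44  0.2  -0.48] grip 0.0502
grip t3.63 fix [-180.8 -358.5   19.8] F [-1.17 -0.38  7.6 ] grip 0.0216
 t4.28 fix [-181.7 -358.1   78.7] F [-0.4   0.39 -3.43] grip 0.0216
```

View pics/g.png

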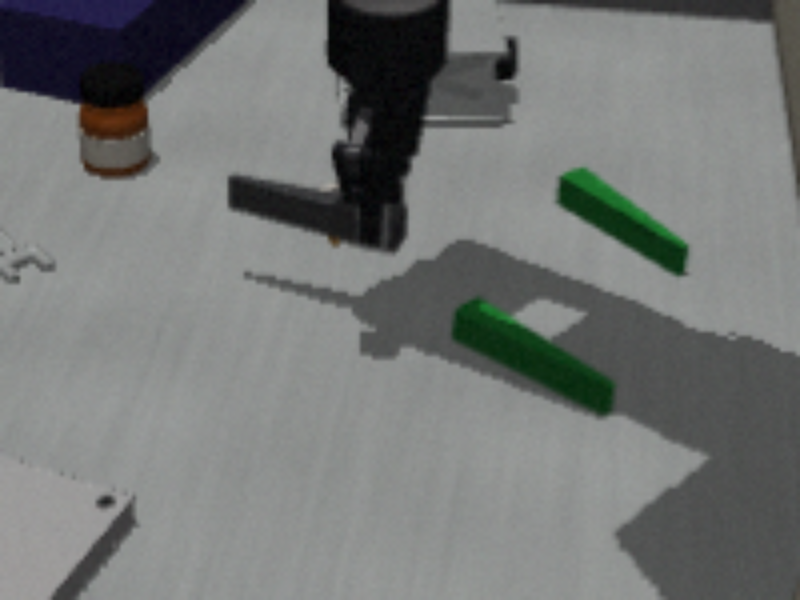

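Grasp is good: width 21.6 mm as expected, wedge level. Now carrying it to the plate and entering the mouth.

```bash
python3 - <<'E'
from h import *
from workcell import *
q=quat(fx[2]-np.pi/2)
P=lambda x,y,z:w(fx,[[x/1e3,y/1e3,z/1e3]])[0]
bot.reach(P(-176,41.4,85),q);st()
bot.servo_line(P(-176,41.4,41),velocity=.1);st()
bot.servo_line(P(-128,41.4,41),velocity=.08);st()
bot.servo_line(P(-128,41.4,39.7),velocity=.02);st()
o=np.zeros((600,800,3),np.uint8)
a=vision.read_camera("top")["frame"][100:225,235:345,::-1];o[:500,:440]=cv2.resize(a,None,fx=4,fy=4,interpolation=cv2.INTER_CUBIC)
a=vision.read_camera("side")["frame"][200:300,215:305,::-1];o[:400,440:800]=cv2.resize(a,None,fx=4,fy=4,interpolation=cv2.INTER_CUBIC)
cv2.imwrite("pics/ins.png",o)
E
```

```text
t5.82 fix [-175.9   40.6   84.8] F [-1.14  0.38 -3.26] grip 0.0213
 t6.41 fix [-175.8   41.1   41. ] F [ 0.47 -0.38 -2.8 ] grip 0.0214
 t7.16 fix [-128.4   41.1   40.7] F [-0.47 -0.29 -3.27] grip 0.0211
 t7.41 fix [-128.4   41.4   39.8] F [-0.87  0.71 -1.14] grip 0.0211
```

View pics/ins.png

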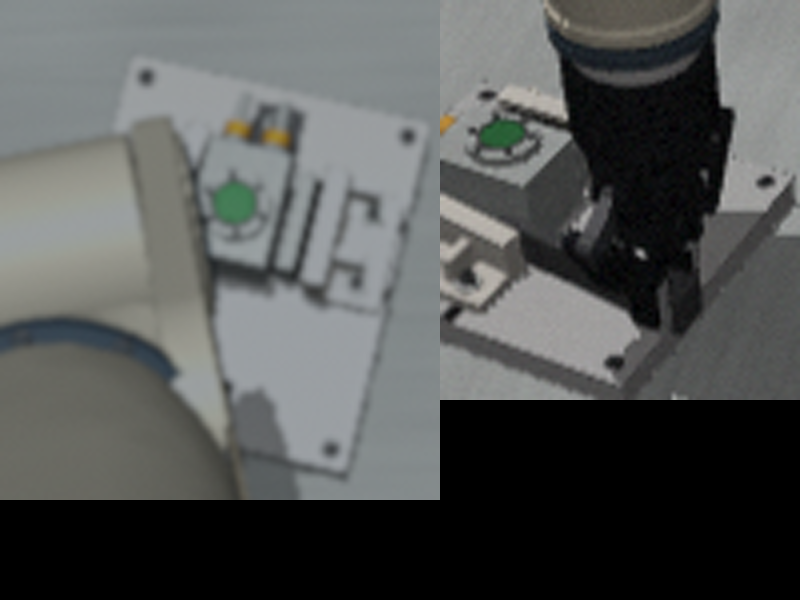

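The tip is in the mouth, the wedge rests on the plate (Fz dropped) and there are no side forces. Sliding further in steps until it feels snug.

```bash
python3 - <<'E'
from h import *
from workcell import *
P=lambda x,y,z:w(fx,[[x/1e3,y/1e3,z/1e3]])[0]
for x in np.arange(-124,-87,4):
    bot.servo_line(P(x,41.4,39.8),velocity=.04);o,F=st()
    if abs(F[0])>4 or abs(F[1])>4: break
hand.move_gripper(.045);st("open")
bot.dwell(.3)
bot.servo_line(P(x,41.4,130),velocity=.15)
m=P(-150,150,220);bot.reach(m,quat(ml[2]));st()
o=np.zeros((600,800,3),np.uint8)
tc=vision.read_camera("top");a=tc["frame"][100:225,235:345,::-1];o[:500,:440]=cv2.resize(a,None,fx=4,fy=4,interpolation=cv2.INTER_CUBIC)
a=vision.read_camera("side")["frame"][200:300,215:305,::-1];o[:400,440:800]=cv2.resize(a,None,fx=4,fy=4,interpolation=cv2.INTER_CUBIC)
cv2.imwrite("pics/rel.png",o)
E
```

```text
t7.76 fix [-123.6   41.5   39.8] F [0.41 0.1  0.29] grip 0.0211
 t8.01 fix [-119.5   41.5   39.8] F [ 0.81  0.54 -0.32] grip 0.0210
 t8.26 fix [-115.6   41.5   39.8] F [ 1.42 -0.07 -0.37] grip 0.0212
 t8.51 fix [-111.6   41.4   39.8] F [ 0.28  0.07 -0.62] grip 0.0209
 t8.76 fix [-107.6   41.5   39.8] F [ 1.47  0.72 -1.05] grip 0.0214
 t9.01 fix [-103.6   41.5   39.8] F [ 0.42  0.37 -0.89] grip 0.0211
 t9.26 fix [-99.6  41.5  39.8] F [ 0.92  0.96 -0.34] grip 0.0214
 t9.51 fix [-95.7  41.4  39.8] F [ 1.79 -1.56  0.64] grip 0.0211
 t9.76 fix [-92.   41.2  39.8] F [-0.08 -2.35  1.09] grip 0.0213
 t10.01 fix [-88.4  41.1  39.8] F [-2.23 -3.32  4.31] grip 0.0213
open t10.37 fix [-87.8  41.6  39.8] F [-0.92 -0.4   0.64] grip 0.0447
 t12.29 fix [-150.3  149.4  218.8] F [ 0.49 -0.19 -0.59] grip 0.0452
```

View pics/rel.png

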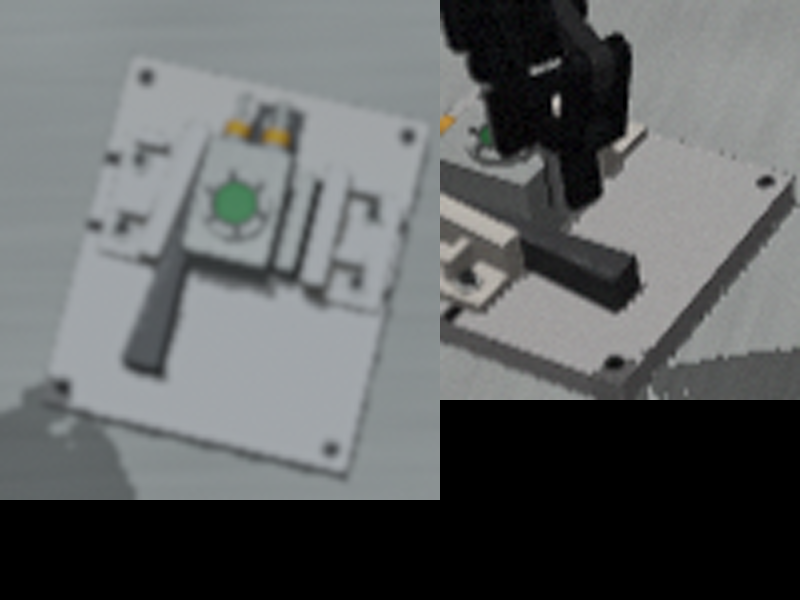

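The wedge is snug in the slot, let go, with its tail at about x = -103. Next, the mallet.

```bash
python3 - <<'E'
from h import *
from workcell import *
P=lambda x,y,z:w(fx,[[x/1e3,y/1e3,z/1e3]])[0]
m=np.array([ml[0],ml[1],.088]);q=quat(ml[2])
bot.reach(m+[0,0,.1],q)
bot.servo_line(m,velocity=.12);st()
hand.move_gripper(0.,110);o,F=st("grip")
bot.servo_line(m+[0,0,.1],velocity=.12);st()
bot.reach(P(-180,42.5,190),quat(fx[2]))
bot.servo_line(P(-180,42.5,112),velocity=.12);st()
bot.dwell(.3);st()
o=np.zeros((600,800,3),np.uint8)
a=vision.read_camera("top")["frame"][120:240,220:330,::-1];o[:480,:440]=cv2.resize(a,None,fx=4,fy=4,interpolation=cv2.INTER_CUBIC)
a=vision.read_camera("side")["frame"][200:330,225:315,::-1];o[:520,440:800]=cv2.resize(a,None,fx=4,fy=4,interpolation=cv2.INTER_CUBIC)
cv2.imwrite("pics/m2.png",o)
E
```

```text
t13.84 fix [-233.2  184.2   88.6] F [ 0.5  -1.    0.29] grip 0.0450
grip t14.18 fix [-233.5  184.4   88.6] F [-2.05  1.18  5.08] grip 0.0209
 t15.16 fix [-234.1  183.5  187.2] F [-0.52  0.05 -3.96] grip 0.0206
 t16.68 fix [-179.7   43.   112.4] F [ 0.86 -0.38 -3.64] grip 0.0207
 t16.98 fix [-179.7   42.6  112.6] F [-0.05  0.22 -3.23] grip 0.0206
```

View pics/m2.png

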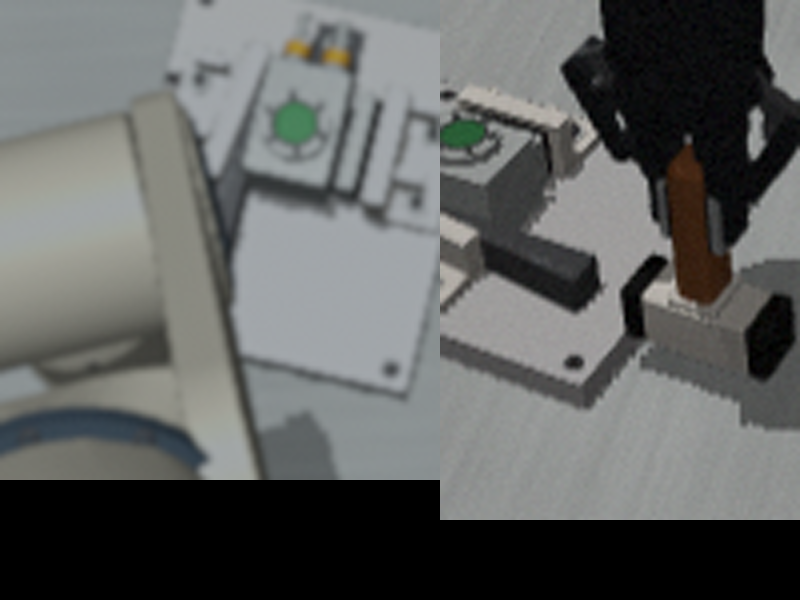

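```bash
python3 - <<'E'
from h import *
from workcell import *
P=lambda x,y,z:w(fx,[[x/1e3,y/1e3,z/1e3]])[0]
def push(n=5):
    c,s=np.cos(fx[2]),np.sin(fx[2]);L=[]
    for _ in range(n):
        f=get_obs()["wrist_force"];L.append([c*f[0]+s*f[1],-s*f[0]+c*f[1],f[2]]);bot.dwell(.02)
    return np.mean(L,0)
bot.servo_line(P(-152,42.5,112),velocity=.05);bot.dwell(.2)
F0=push(10);print(F0)
x=-152.;log=[];stp=1.
while x<-94:
    x+=stp;bot.servo_line(P(x,42.5,112),velocity=.015);F=push(4)-F0;p=-F[0]
    log.append((round(x,1),*F.round(1)))
    if p>7: stp=.5
    if p>16: F=push(10)-F0;p=-F[0];log.append(("chk",*F.round(1)))
    if p>17.5 or abs(F[1])>12 or abs(F[2])>15: break
    if get_obs()["time_s"]>48: break
for l in log[::2 if len(log)>60 else 1]: print(*l,end=" | ")
print(log[-2:]);st()
E
```

```text
[ 0.26636004 -0.12952212 -3.77293347]
-151.0 -0.5 0.3 0.0 | -149.0 -0.3 0.1 -0.1 | -147.0 -0.1 0.1 0.1 | -145.0 -1.0 0.7 0.1 | -143.0 -1.8 0.8 0.1 | -141.0 -1.8 0.6 -0.5 | -139.0 -2.3 0.3 -0.2 | -137.0 -2.8 -0.6 0.0 | -135.0 -3.5 -1.2 -0.4 | -133.0 -3.0 -1.1 -0.2 | -131.0 -2.8 -1.5 0.0 | -129.0 -3.3 -0.7 0.2 | -127.0 -3.0 -1.1 0.0 | -125.0 -3.7 -1.5 -0.0 | -123.0 -3.6 -1.4 -0.2 | -121.0 -3.4 -1.2 0.6 | -119.0 -3.3 -1.4 -0.3 | -117.0 -3.9 -1.3 -0.2 | -115.0 -3.5 -0.9 -0.2 | -113.0 -3.8 -1.3 -0.3 | -111.0 -3.6 -1.6 -0.1 | -109.0 -3.9 -1.0 0.1 | -107.0 -2.9 -1.2 -0.3 | -105.0 -5.1 -1.2 1.4 | -103.5 -9.1 0.0 3.3 | -102.5 -10.8 0.6 4.6 | -101.5 -12.5 0.1 5.6 | -100.5 -15.1 1.1 6.6 | -99.5 -16.8 1.2 7.3 | -99.0 -18.1 0.9 8.2 | -98.5 -18.6 1.7 8.8 | [(-98.5, np.float64(-18.6), np.float64(1.7), np.float64(8.8)), ('chk', np.float64(-18.8), np.float64(1.6), np.float64(8.4))]
 t37.34 fix [-103.    42.1  111.2] F [-17.89   0.45   5.  ] grip 0.0209
```

Locked onto the stop at 18.8 N push. Part of that goes into plate friction, so I'll nudge to about 20 N, then back off, look at it and put the mallet back.

```bash
python3 - <<'E'
from h import *
from workcell import *
P=lambda x,y,z:w(fx,[[x/1e3,y/1e3,z/1e3]])[0]
def push(n=8):
    c,s=np.cos(fx[2]),np.sin(fx[2]);L=[]
    for _ in range(n):
        f=get_obs()["wrist_force"];L.append([c*f[0]+s*f[1],-s*f[0]+c*f[1],f[2]]);bot.dwell(.02)
    return np.mean(L,0)-[.27,-.13,-3.77]
for x in(-98.1,-97.7):
    bot.servo_line(P(x,42.5,112),velocity=.01);F=push();print(x,F.round(1))
    if -F[0]>19.8: break
bot.servo_line(P(-135,42.5,112),velocity=.06);bot.dwell(.2);print(push().round(2))
st()
bot.servo_line(P(-150,42.5,188),velocity=.15)
m=np.array([ml[0],ml[1],.088])
bot.reach(m+[0,0,.1],quat(ml[2]));st()
bot.servo_line(m+[0,0,.015],velocity=.1);st()
o=np.zeros((600,800,3),np.uint8)
a=vision.read_camera("top")["frame"][100:225,235:345,::-1];o[:500,:440]=cv2.resize(a,None,fx=4,fy=4,interpolation=cv2.INTER_CUBIC)
a=vision.read_camera("side")["frame"][230:370,225:315,::-1];o[:560,440:800]=cv2.resize(a,None,fx=4,fy=4,interpolation=cv2.INTER_CUBIC)
cv2.imwrite("pics/fin.png",o)
E
```

```text
-98.1 [-19.6   1.6   9. ]
-97.7 [-20.3   1.6   9.1]
[-0.47  0.13  0.1 ]
 t39.22 fix [-134.9   42.5  111.9] F [-0.4  -0.07 -3.58] grip 0.0209
 t40.63 fix [-234.   183.5  186.9] F [-0.17 -0.37 -3.46] grip 0.0210
 t41.63 fix [-233.3  184.2  103.5] F [ 0.72  0.12 -3.37] grip 0.0207
```

View pics/fin.png

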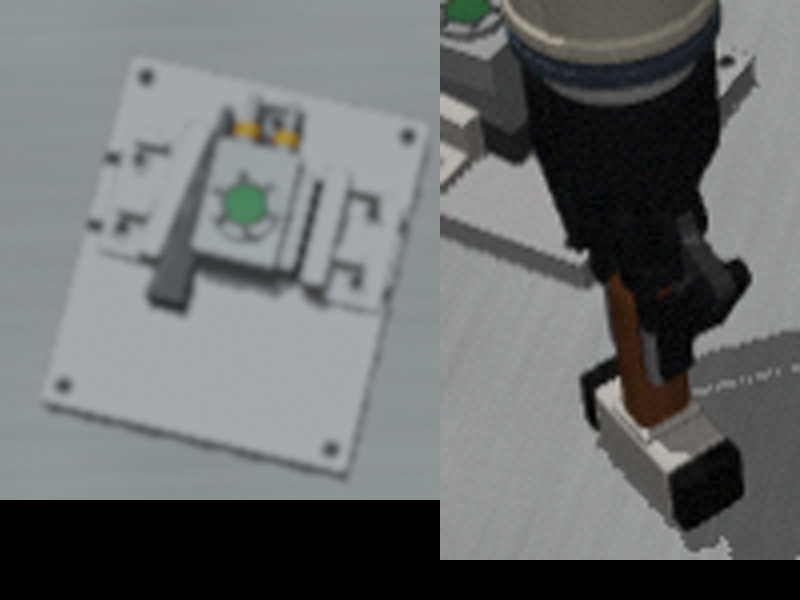

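The cell is against the stop and square, with the wedge seated. Setting the mallet down by feel.

```bash
python3 - <<'E'
from h import *
from workcell import *
z=.094
while z>.084:
    bot.servo_line([ml[0],ml[1],z],velocity=.02)
    F=np.mean([get_obs()["wrist_force"][2] for _ in range(1) if not bot.dwell(.04)])
    if F>-.5: break
    z-=.001
st("z %.4f"%z)
hand.move_gripper(.045);bot.dwell(.2);st()
bot.servo_line([ml[0],ml[1],.2],velocity=.12)
bot.reach([.35,.05,.35],quat(ml[2]));st()
o=np.zeros((600,800,3),np.uint8)
a=vision.read_camera("top")["frame"][200:260,170:230,::-1];o[:300,:300]=cv2.resize(a,None,fx=5,fy=5,interpolation=cv2.INTER_CUBIC)
a=vision.read_camera("side")["frame"][220:370,180:305,::-1];o[:600,300:800]=cv2.resize(a,None,fx=4,fy=4,interpolation=cv2.INTER_CUBIC)
cv2.imwrite("pics/end.png",o)
E
```

```text
z 0.0880 t44.12 fix [-233.7  184.2   88.6] F [-1.93 -1.65  4.55] grip 0.0212
 t44.68 fix [-233.7  183.9   87.9] F [-0.05  0.02  1.29] grip 0.0454
 t46.89 fix [-301.1  -57.3  349.5] F [-0.48 -0.48 -1.16] grip 0.0450
```

View pics/end.png

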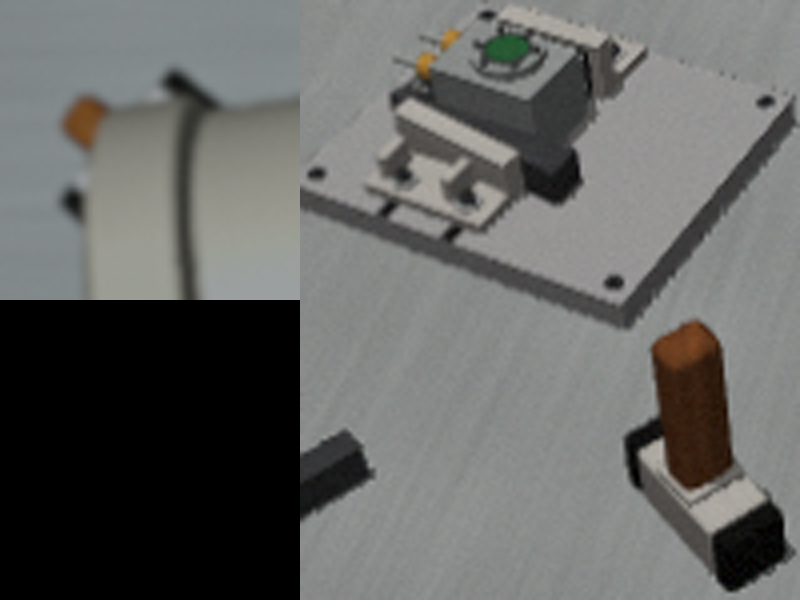

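The mallet stands upright at its old place, the wedge is seated and the arm is clear. Handing in.

```bash
python3 -c "
from workcell import *
hand_in()"
```

```text
the job is handed in; nothing more can be done
```

The job is handed in, but the squeeze on the cell could only be inferred from the push force. I have no direct reading of it and no verdict came back.

- **Wedge:** I gripped it near its thick end and slid it thin end first into the slot until it was snug (tip about 23 mm past the fixture origin). Then I let it go.
- **Tapping:** I pressed the wedge in slowly with the mallet head, in steps of 1 mm or less, rather than with swung blows. The push stayed at about 3–4 N while the cell slid over, then rose once it reached the stop; I ended at 20.3 N. The wedge tip is then about 66 mm in, within the 25–75 mm expected for locked.
- **Squeeze:** By the stated push-to-squeeze ratio, 20.3 N gives about 17–25 N. The push also carried about 9 N of vertical force, so plate friction took some of it. Allowing for that, I expect roughly 17 N, against the 12–30 N window.
- **Last checks:** The final pictures show the cell square against its stop, the wedge seated, and the mallet upright where it first stood, clear of the fixture. The arm was clear, and nothing lying around was approached or seen to move, though I did not measure their positions. I handed in at about 47 s of the 67 s.
- **Disagreement:** My first mallet pose fit was a few mm off between the two cameras. I refitted it from both before grasping, with up to 3 pixels of mismatch left, and the grasp held.

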